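# Hook the well-plate tray out of the dish rack

### The arm

A 6-joint arm with a two-finger parallel gripper is mounted at the origin on the work surface. World frame = base frame: x ahead of the robot, y to its left, z up, the work surface at z = 0. Lengths are in m, angles in rad, forces in N, time in s.
With the tool pointing down it reaches from about 0.425 to 0.95 m from the base axis. Payload 3.5 kg.
Tool frame: the origin (TCP) lies at the very end of the fingers, on their centre line; the grasp point (between the pads) lies ctrl.grip_point_offset behind it (ctrl.grip_point_offset is the distance from the TCP to the grasp point, in m); z points along the fingers, y is the direction in which the jaws open and shut (so a half turn about z gives the same grasp; the last joint's range is limited). The gripper opens to 85 mm and grips with 20 to 120 N. Pads are 22 mm wide; open, the fingers measure 114 mm over their backs; the gripper's body (76 mm by 85 mm) begins 54 mm behind the grasp point. The pads swing forward as they close: fully open they stand 13 mm farther back than shut.
Start: joints at [1.043, 0.286, 1.577, -0, 1.279, -0.15], TCP at [0.249, 0.627, 0.197] pointing down, gripper open.
Joint ranges: [-2.77, 2.77], [-0.9, 2.22], [0.21, 2.48], [-1.53, 4.67], [0.24, 2.81], [-2.84, 2.84]. Speed limits (rad/s): [2.79, 2.79, 3.14, 3.14, 3.14, 3.14].

### API

Orientations are given as a unit quaternion [x, y, z, w].
In Python, from plant import telemetry, imaging, ticket, finder, ctrl gives the robot as it stands. The module is installed in compiled form; this text tells all that it offers.
- The arm moves only by the shell command python3 -m crank 'ROWS' [FORCE]. ROWS is JSON, a list of rows, each a list of 7 numbers: the shift along the tool's x, y, z scaled (see below), then the turn, a rotation vector about the tool's x, y, z scaled (see below), then the opening, from 0 (shut) to 1 (fully open). A call has 1 to 12 rows; each row is the pose to reach, as a shift and turn from the pose commanded when the call began, along the tool's axes at that moment; what a row does not reach only later rows make up. The controller multiplies each number of a shift by 0.15 m and each number of a turn by 90 degrees. A row lasts 1/10 s, in which the tool goes at most 50 mm and 8.59 degrees, less where a joint would pass 70% of its speed; a pose out of reach is approached as far as the arm can. A call with a number of a shift or a turn outside -1 to 1 is refused whole. A call with a gripper value outside its range is refused whole. The fingers move at their own pace and stop on an object; FORCE is the grip in N (left out, the last holds). Time passes only in rows, so rows that repeat a pose let the fingers close. It gives the time, the measured TCP pose, the force and the opening at its end, in the units of the state.
- telemetry.get_state(): the state, without advancing time (a new reading comes with each control period).
- imaging.read_camera(name): name is "scene" or "top" or "wrist"; returns a dict with "pixels" (384x512x3 uint8, red, green, blue), "vfov" (degrees; the focal length in pixels is half the picture's height over the tangent of half this angle, whatever the lens; pixels are square), "cx", "cy" (the principal point, pixels), "rvec" (rotation vector, rad) and "tvec" (3), from world to camera coordinates, as OpenCV has them. Camera axes: x right, y down, z forward; pixel columns grow to the right and rows downward; lengths in m; the calibration is good to about 2 mm. A picture is of the moment at which its call begins. There is no depth.
- ticket.sign_off(): hands the job in, once; it reports no verdict.
Trained networks look in a picture, given as the dict that the camera call returned (one of the last four; its "shot" number tells which), for a name from the list of things; names that differ only in an ending like _2 or _b are one class to them, and where a whole thing is asked for, a point or a joint stands for the part that bears it (a point fixed in the world has none). Each returns a list of dicts, best first, with "confidence" (0 to 1); they miss things now and then, are a little off and sometimes report something else, mostly with a low value. They report only what shows in the picture. A call takes as long as a camera call. They do not tell look-alikes from the thing itself.
- finder.masks_of(label, picture): "pixels" (384x512 bool, what is visible of it) and "extent" ([left, top, right, bottom] in pixels, round what is visible of it).
- finder.pinpoint(label, picture): "location" ([row, column] in pixels: a listed point, or the origin of a listed thing).
The state is a dict: "time": time; "qpos": joint angles; "dq": joint speeds; "joint_efforts": joint torques, N m; "eef_pos": TCP position; "tcp_rot": TCP orientation; "contact_force": force on the tool from outside, world axes, zero at the start; "wrist_torque": the same for the moment, N m; "opening": opening from 0.0 (shut) to 1.0 (fully open).
Only numpy, scipy, OpenCV 4.12 (cv2) and the standard library are available. Lean on these libraries where they do the work, as an engineer would, in place of code of your own. Each camera call takes 0.05 s, during which the arm holds its last target.

### The job

Take the hooked puller by its black handle, drop its hook into the pull ring of the steel tray that carries the rectangular six-well plate, and drag that tray along the bench, straight out of its bay towards you, until it is completely out of the rack. Keep your fingers off that tray, keep it flat on the bench and roughly square to the rack, and leave the other two trays in their bays. Finish by unhooking the puller and standing it on its flat base on the bench, away from the tray.

Things in the scene. Friction and masses are not known exactly. Their poses are not given: they have to be found in the camera images.
- puller: hooked puller: black handle block 90 long (x) x 28 wide (y) x 46 high, gripped across its 28 mm, 0.2 kg, balanced near the block's middle. A 7 mm steel rod leaves its +x end 36 mm above the base and bends straight down at x = +115 mm to base level. Stands on its flat base on open bench, to the robot's left or right. Origin: centre of the block's underside; z up.
- puller_tip (a point): lower end of the puller's down-turned hook (7 mm thick, straight for its last 25 mm): 115 mm ahead of the puller's origin along its own x, 3.5 mm above its base (centre of the rounded end)
- plate_tray: the tray to pull: steel tray 96 deep (x) x 138 wide (y), lip 12 high, with a white rectangular six-well plate (127 x 85 mm, round pink wells, top 23 mm up) fixed in it and a flat pull ring in front; 0.3 to 0.6 kg, slides on the bare bench at a few newtons. In any of the three bays. Origin: centre of its underside; -x is its front (ring side, facing the robot); z up.
- plate_ring (a point): centre of that tray's pull ring: a level ring of 5 mm round bar, 40 mm inside and 50 mm outside diameter, mid-plane 20 mm above the bench, centre 76 mm in front (own -x) of the tray's origin. Bare bench below it: the hook can go down through it.
- rack: low aluminium rack fixed to the bench: four walls 70 long (x), 6 thick, 30 high, 152 mm apart, form three bays, closed by a bar at the far side, open above and to the robot, no floor. Origin: bench level, centre of the walls; -x points out of the bays to the robot, y across. A tray in its bay has its origin at x = -16 mm, 4 mm play each side; it is out past x = -83 mm (67 mm of pull).
- dish_tray: bystander: an equal tray with an equal ring, carrying one round culture dish 86 mm across; origin as for the other tray. To be left in its bay.
- flask_tray: bystander: an equal tray with an equal ring, carrying one lying culture flask (70 x 50 mm) with a round blue screw cap; origin as for the other tray. To be left in its bay.
There are look-alikes about, which are no part of the job. Several things have the shape of the puller; the one meant has the colours described above.

How it is judged:
On the way, in this order (a step that is already met when the one before it is completed fails the run):
1. the puller's hook is down inside the ring of the six-well-plate tray, the tray still in its bay (horizontal distance between puller_tip and plate_ring below 0.022 m and z of puller_tip in the frame of plate_ring below -0.002 m and x of plate_tray in the frame of rack above -0.06 m), for 0.1 s.
2. the tray is completely out of the rack with the hook still in its ring (horizontal distance between puller_tip and plate_ring below 0.022 m and z of puller_tip in the frame of plate_ring below -0.002 m and x of plate_tray in the frame of rack below -0.085 m), for 0.1 s.
At the end, for the whole second after the job is handed in: The well-plate tray lies flat and still, its origin over 85 mm in front of the rack's, within 20 degrees of square; the puller stands still on its base, released, not touching that tray, its tip over 35 mm from the ring's centre; the other trays are not drawn out over 25 mm (x of plate_tray in the frame of rack below -0.085 m and height (world z) of each of plate_tray, puller below 0.008 m and angle between the x axis of plate_tray and the x axis of rack, either way round below 0.35 rad and linear speed of each of plate_tray, puller below 0.01 m/s and angle between puller's own z axis and vertical below 0.15 rad and horizontal distance between puller_tip and plate_ring above 0.035 m and contact force between puller and plate_tray below 0.2 N and x of each of dish_tray, flask_tray in the frame of rack above -0.045 m).
It fails at once if the fingers or the arm touch the six-well-plate tray (contact force between any of the fingers, the arm and plate_tray above 1 N).
It fails at once if the six-well-plate tray is tipped by more than 14 degrees (angle between plate_tray's own z axis and vertical above 0.25 rad).
It fails at once if another tray is moved by more than 25 mm (distance of any of dish_tray, flask_tray from where it was at the start of the episode above 0.025 m).
It also fails if it takes over 51 s, if anything falls off the work surface, if the arm or the gripper's body presses on something with over 40 N, if the wrist force passes 120 N, or if a joint passes its speed limit or range.

## Working session

There is one attempt and no reset: what is moved stays moved. The work goes in short steps, Python scripts to look and compute and a shell command to move; the robot and the scene stay as the last step left them, time stands still between calls to the robot, and variables do not carry over. Pictures are saved under pics/ and viewed, and the job is handed in when it is done.

```bash
mkdir -p pics; cat > h.py <<'E'
from plant import telemetry, imaging, ticket, finder, ctrl
import numpy as np, cv2
from scipy.spatial.transform import Rotation as R
def cam(n):
    p=imaging.read_camera(n); return p
def K(p):
    h,w=p["pixels"].shape[:2]; f=h/2/np.tan(np.radians(p["vfov"])/2)
    return np.array([[f,0,p["cx"]],[0,f,p["cy"]],[0,0,1]])
def ray(p,u,v,z):
    Rm=cv2.Rodrigues(np.array(p["rvec"],float))[0]; t=np.array(p["tvec"],float).ravel()
    d=Rm.T@np.linalg.inv(K(p))@np.array([u,v,1.]); c=-Rm.T@t
    return c+d*(z-c[2])/d[2]
def proj(p,X):
    return cv2.projectPoints(np.atleast_2d(np.array(X,float)),np.array(p["rvec"],float),np.array(p["tvec"],float),K(p),None)[0][:,0]
def save(p,n,crop=None,s=1):
    im=p["pixels"][:,:,::-1]
    if crop: l,t,r,b=crop; im=im[t:b,l:r]
    im=cv2.resize(im,None,fx=s,fy=s,interpolation=cv2.INTER_CUBIC); cv2.imwrite("pics/"+n+".png",im)
E
python3 - <<'E'
from h import *
s=telemetry.get_state(); print(s["time"],s["eef_pos"],s["tcp_rot"],s["opening"],ctrl.grip_point_offset)
for n in("scene","top"):
    p=cam(n); save(p,n+"0",s=1.5); 
    print(n,p["vfov"],p["cx"],p["cy"],p["rvec"],p["tvec"])
    for l in("puller","plate_tray","dish_tray","flask_tray","rack"):
        print(l,[(np.round(d["confidence"],2),np.round(d["extent"]).tolist()) for d in finder.masks_of(l,p)])
    for l in("puller","puller_tip","plate_ring","plate_tray","rack"):
        for d in finder.pinpoint(l,p):
            v,u=d["location"]; z={"puller_tip":.0035,"plate_ring":.02}.get(l,0)
            print(l,round(d["confidence"],2),round(u),round(v),np.round(ray(p,u,v,z),3))
E
```

```text
0.0 [0.24855935 0.6267483  0.19601601] [ 1.87748344e-01  9.82216416e-01 -1.14844175e-03 -3.91608217e-04] 0.9991145139318653 0.0187
scene 47.95926483817441 258.55899616911694 194.61613546706732 [ 2.22164426  1.2640826  -0.42121016] [-0.30694209 -0.39139348  1.44709094]
puller [(np.float64(0.89), [334.0, 98.0, 364.0, 126.0]), (np.float64(0.89), [305.0, 139.0, 363.0, 167.0])]
plate_tray [(np.float64(0.69), [247.0, 217.0, 314.0, 280.0]), (np.float64(0.69), [334.0, 97.0, 373.0, 140.0])]
dish_tray [(np.float64(0.75), [191.0, 246.0, 258.0, 307.0])]
flask_tray [(np.float64(0.85), [301.0, 193.0, 366.0, 250.0])]
rack [(np.float64(0.68), [187.0, 201.0, 375.0, 322.0])]
puller 0.66 344 158 [0.591 0.29  0.   ]
puller 0.65 345 119 [0.462 0.391 0.   ]
puller_tip 0.77 372 141 [0.581 0.397 0.003]
puller_tip 0.7 304 146 [0.495 0.216 0.003]
puller_tip 0.34 330 225 [0.754 0.119 0.003]
plate_ring 0.7 266 224 [ 0.677 -0.023  0.02 ]
plate_ring 0.2 344 117 [0.47  0.378 0.02 ]
plate_tray 0.93 283 254 [ 0.76  -0.026 -0.   ]
rack 0.81 282 260 [ 0.774 -0.037  0.   ]
top 54.37497128263412 257.4495232196335 189.4079509674333 [ 2.12852811 -2.16297355  0.16285247] [0.03333903 0.62011575 0.90499256]
puller [(np.float64(0.98), [102.0, 212.0, 119.0, 276.0]), (np.float64(0.87), [139.0, 188.0, 183.0, 240.0])]
plate_tray [(np.float64(0.62), [250.0, 120.0, 304.0, 176.0])]
dish_tray [(np.float64(0.61), [306.0, 124.0, 359.0, 173.0])]
flask_tray [(np.float64(0.64), [195.0, 125.0, 243.0, 172.0])]
rack [(np.float64(0.7), [184.0, 117.0, 365.0, 146.0])]
puller 0.97 116 256 [0.458 0.394 0.   ]
puller 0.72 156 202 [0.598 0.293 0.   ]
puller_tip 0.7 184 236 [0.506 0.217 0.003]
puller_tip 0.66 113 215 [0.565 0.403 0.003]
plate_ring 0.82 274 166 [ 0.686 -0.021  0.02 ]
plate_tray 0.56 274 140 [ 0.763 -0.025  0.   ]
rack 0.61 274 139 [ 0.767 -0.023  0.   ]
```

View pics/scene0.png

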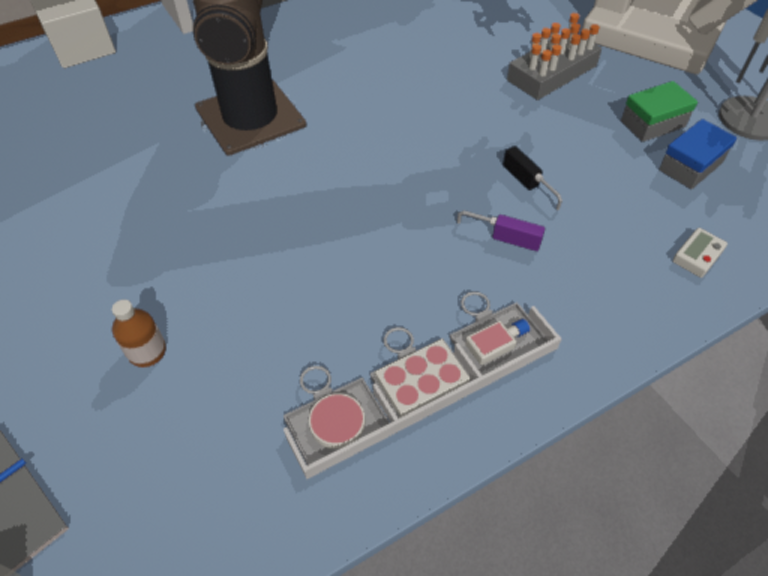

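View pics/top0.png

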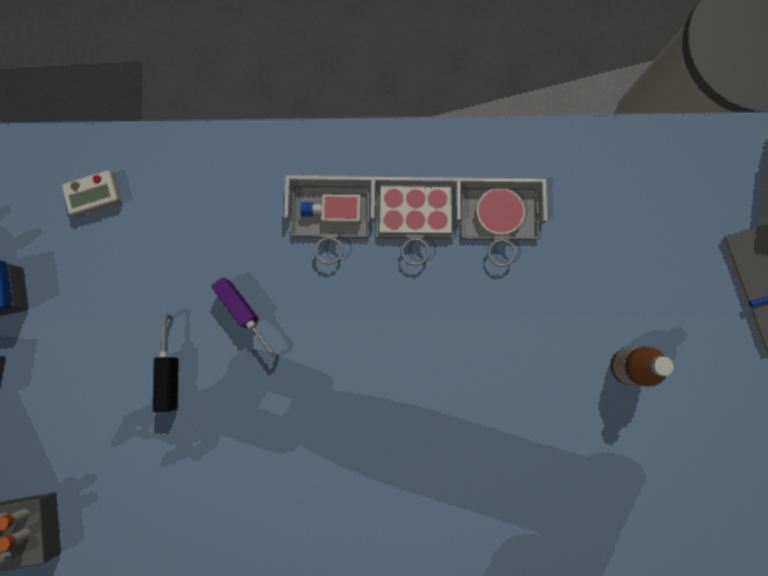

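```bash
python3 - <<'E'
from h import *
p=cam("scene"); save(p,"scene1",(290,80,390,180),6)
p=cam("top"); save(p,"top1",(90,100,310,290),3.5)
p=cam("wrist"); save(p,"wrist0",s=1.5)
E
```

```text
(no output)
```

View pics/scene1.png

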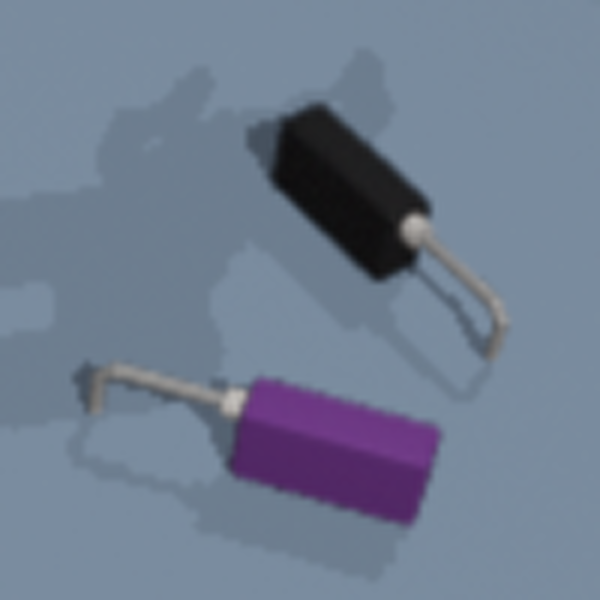

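View pics/top1.png

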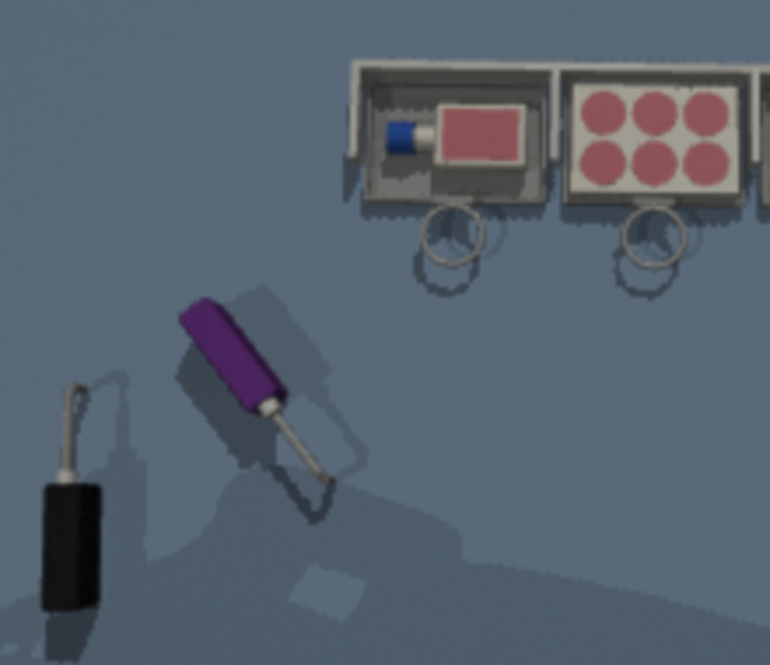

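View pics/wrist0.png

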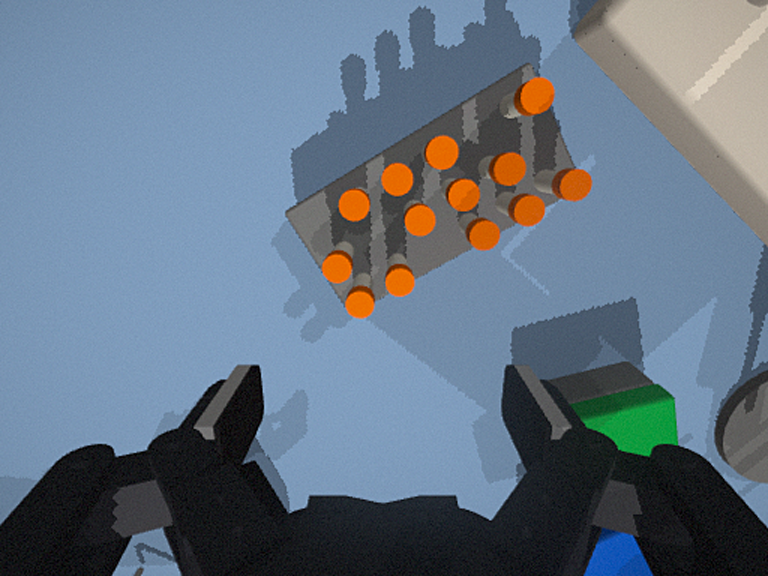

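Candidates with the puller shape:
- black handle at scene (345,119) / top (110,255)
- purple handle at scene (344,155) / top (156,202)

The description says black handle, and the crop confirms it. The six-well tray is in the middle bay, with its ring at top (274,166). Next I'll refine the poses by fitting geometry.

```bash
cat > fit.py <<'E'
from h import *
from scipy.optimize import minimize, differential_evolution
def fitblock(ps,x0,z0=0.0,verbose=True):
    ms=[]
    for p in ps:
        im=p["pixels"].astype(int); c=proj(p,[x0[0],x0[1],.023])[0]
        m=(im.max(2)<48); yy,xx=np.mgrid[:384,:512]; m&=(abs(xx-c[0])<60)&(abs(yy-c[1])<60)
        n,l,st,_=cv2.connectedComponentsWithStats(m.astype(np.uint8)); k=1+np.argmax(st[1:,4]); ms.append(l==k)
    C=np.array([[a,b,c] for a in(-.045,.045) for b in(-.014,.014) for c in(0,.046)])
    def cost(q,ps=ps,ms=ms):
        t=0
        for p,m in zip(ps,ms):
            X=C@R.from_euler("z",q[2]).as_matrix().T+[q[0],q[1],z0]
            h=cv2.convexHull((proj(p,X)*8*8).round().astype(np.int32))
            a=np.zeros((384*8,512*8),np.uint8); cv2.fillConvexPoly(a,h,1,shift=3)
            a=cv2.resize(a.astype(np.float32),(512,384),interpolation=cv2.INTER_AREA)
            t+=abs(a-m).sum()/m.sum()
        return t
    def run(ps,ms): return minimize(cost,x0,args=(ps,ms),method="Nelder-Mead",options=dict(initial_simplex=np.array(x0)+np.array([[0,0,0],[.01,0,0],[0,.01,0],[0,0,.1]]),xatol=1e-4,fatol=1e-3,maxiter=80))
    for i,p in enumerate(ps):
        r=run([p],[ms[i]]); print("single",i,np.round(r.x,4),round(r.fun,3),ms[i].sum())
    r=run(ps,ms); print("joint",np.round(r.x,4),round(r.fun,3)); return r.x
E
python3 - <<'E'
from fit import *
ps=[cam("scene"),cam("top")]
fitblock(ps,[.46,.392,.07])
rs=[]
for p in ps:
    im=p["pixels"].copy(); 
    th=np.linspace(0,2*np.pi,60)
    for c in [(.682,-.022)]:
        q=proj(p,np.c_[c[0]+.0225*np.cos(th),c[1]+.0225*np.sin(th),0*th+.02])
        big=cv2.resize(im,None,fx=6,fy=6,interpolation=cv2.INTER_CUBIC)
        for u in q: cv2.circle(big,tuple(np.int32(u*6+3)),1,(255,0,0),-1)
        m=np.int32(q.mean(0)*6); rs.append(big[m[1]-200:m[1]+200,m[0]-200:m[0]+200])
cv2.imwrite("pics/ring0.png",np.hstack(rs)[:,:,::-1])
E
```

```text
single 0 [ 0.4574  0.3998 -0.168 ] 0.302 379
single 1 [0.4585 0.397  0.0454] 0.144 581
joint [ 0.4595  0.3983 -0.0837] 0.487
```

View pics/ring0.png

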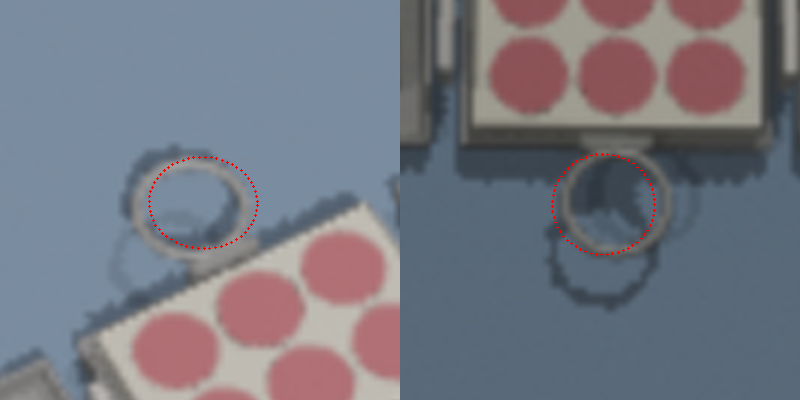

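```bash
python3 - <<'E'
from fit import *
ps=[cam("scene"),cam("top")]
for p,d in zip(ps,[(-13,5),(12,-3)]):
    c=proj(p,[.682,-.022,.02])[0]+np.array(d)/6; print(np.round(ray(p,*c,.02),4))
import itertools
C=np.array([[a,b,c] for a in(-.045,.045) for b in(-.014,.014) for c in(0,.046)])
T=np.array([[.045,0,.036],[.115,0,.036],[.115,0,0.0035]])
rs=[]
for p in ps:
    for q in [(.460,.396,.05),(.460,.392,.06)]:
        big=cv2.resize(p["pixels"],None,fx=6,fy=6,interpolation=cv2.INTER_CUBIC)
        M=R.from_euler("z",q[2]).as_matrix().T
        U=proj(p,C@M+[q[0],q[1],0])*6+3; V=proj(p,T@M+[q[0],q[1],0])*6+3
        for i,j in itertools.combinations(range(8),2):
            if (C[i]!=C[j]).sum()==1: cv2.line(big,tuple(np.int32(U[i])),tuple(np.int32(U[j])),(255,0,0),1)
        cv2.polylines(big,[np.int32(V)],False,(255,255,0),1)
        m=np.int32(proj(p,[.49,.395,.02])[0]*6); rs.append(big[m[1]-190:m[1]+190,m[0]-190:m[0]+190])
cv2.imwrite("pics/blk0.png",np.vstack([np.hstack(rs[:2]),np.hstack(rs[2:])])[:600:,:,::-1][:, :] if 0 else cv2.resize(np.vstack([np.hstack(rs[:2]),np.hstack(rs[2:])]),(600,600))[:,:,::-1])
E
```

```text
[ 0.6813 -0.0279  0.02  ]
[ 0.6833 -0.0273  0.02  ]
```

View pics/blk0.png

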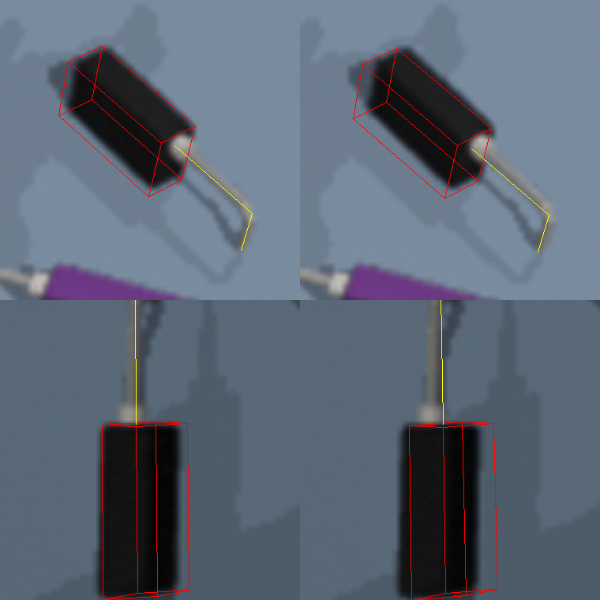

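```bash
cat > go.py <<'E'
from h import *
# shift/turn (units of rows) from measured pose to world target pos, puller yaw psi (tool y along world +y rotated psi)
def go(pos,psi=None,s=None):
    s=s or telemetry.get_state(); A=R.from_quat(s["tcp_rot"]); 
    d=A.inv().apply(np.array(pos)-s["eef_pos"])/.15
    out=[0,0,0]
    if psi is not None:
        B=R.from_matrix(np.array([[-np.cos(psi),-np.sin(psi),0],[-np.sin(psi),np.cos(psi),0],[0,0,-1]]).T)
        out=(A.inv()*B).as_rotvec()/(np.pi/2)
    print("t",round(s["time"],2),"at",np.round(s["eef_pos"],4),"row",np.round(d,4),np.round(out,4),"op",round(s["opening"],3),"F",np.round(s["contact_force"],1))
if __name__=="__main__":
    import sys; a=[float(v) for v in sys.argv[1:]]; go(a[:3],a[3] if len(a)>3 else None)
E
python3 go.py .355 .513 .17 .045; python3 go.py .460 .399 .1 .045
```

```text
t 1.45 at [0.249  0.6274 0.1975] row [-0.9383 -0.4481  0.183 ] [ 0.      0.     -0.2692] op 1.002 F [ 0.3 -0.7 -0.5]
t 1.45 at [0.249  0.6274 0.1975] row [-1.8693 -0.8963  0.6496] [ 0.      0.     -0.2692] op 1.002 F [ 0.3 -0.7 -0.5]
```

```bash
python3 -m crank '[[-0.3,-0.15,0.06,0,0,-0.09,1],[-0.6,-0.3,0.12,0,0,-0.18,1],[-0.938,-0.448,0.183,0,0,-0.269,1],[-0.938,-0.448,0.183,0,0,-0.269,1],[-0.938,-0.448,0.183,0,0,-0.269,1]]'; python3 go.py .460 .399 .1 .045
```

```text
time: 1.95
eef_pos: [0.356, 0.5119, 0.1697]
tcp_rot: [-0.02, 1.0, -0.0, -0.0]
contact_force: [-0.1, -0.4, -0.8]
opening: 0.995
t 1.95 at [0.356  0.5119 0.1697] row [-0.663  -0.7802  0.4643] [-0.0001 -0.0004 -0.003 ] op 0.995 F [-0.1 -0.4 -0.8]
```

```bash
python3 -m crank '[[-0.25,-0.26,0.15,0,0,0,1],[-0.45,-0.52,0.3,0,0,0,1],[-0.663,-0.78,0.464,0,0,-0.003,1],[-0.663,-0.78,0.464,0,0,-0.003,1],[-0.663,-0.78,0.464,0,0,-0.003,1]]'; python3 go.py .460 .399 .012 .045; python3 - <<'E'
from h import *
p=cam("wrist"); save(p,"wrist1",s=1.2)
p=cam("top"); save(p,"top2",(60,170,220,290),4)
E
```

```text
time: 2.45
eef_pos: [0.4595, 0.4, 0.0991]
tcp_rot: [-0.023, 1.0, -0.0, -0.001]
contact_force: [-0.1, 0.3, 0.7]
opening: 0.997
t 2.45 at [0.4595 0.4    0.0991] row [-0.0046 -0.0061  0.5806] [-0.0005 -0.0015  0.0011] op 0.997 F [-0.1  0.3  0.7]
```

View pics/wrist1.png

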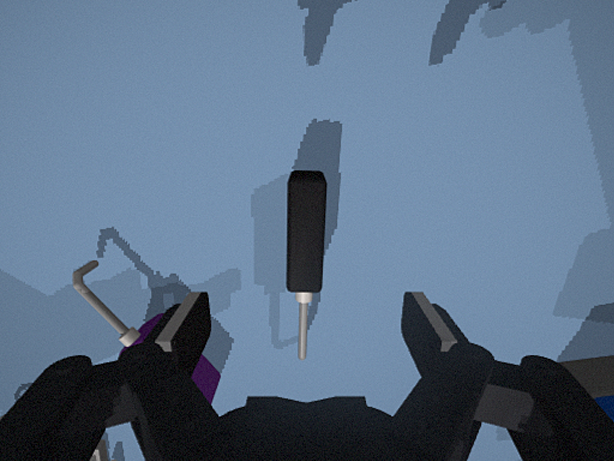

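View pics/top2.png

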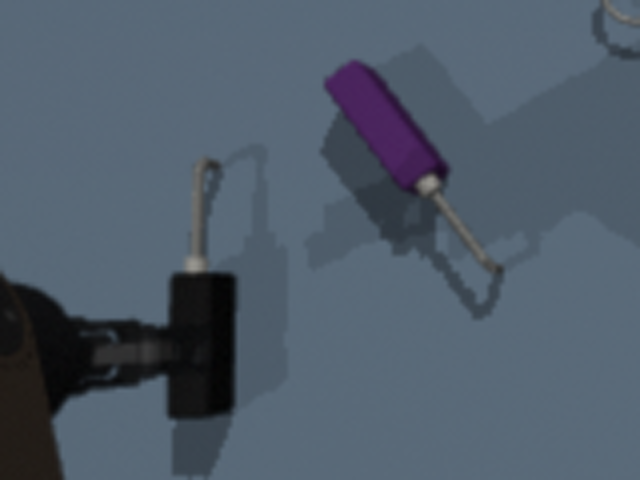

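The black puller sits centred between the jaws at wrist (306,232), with the purple one well to the left. I'll descend now.

```bash
python3 -m crank '[[-0.004,-0.006,0.2,0,0,0,1],[-0.004,-0.006,0.4,0,0,0,1],[-0.004,-0.006,0.5,0,0,0,1],[-0.004,-0.006,0.58,0,0,0,1],[-0.004,-0.006,0.58,0,0,0,1],[-0.004,-0.006,0.58,0,0,0,1]]' 70; python3 go.py .460 .399 .012 .045; python3 -m crank '[[0,0,0,0,0,0,0.5],[0,0,0,0,0,0,0.15],[0,0,0,0,0,0,0.15],[0,0,0,0,0,0,0.1],[0,0,0,0,0,0,0.1],[0,0,0,0,0,0,0.1],[0,0,0,0,0,0,0.1],[0,0,0,0,0,0,0.1]]' 70
```

```text
time: 3.15
eef_pos: [0.4607, 0.4007, 0.0145]
tcp_rot: [-0.025, 1.0, 0.001, 0.001]
contact_force: [0.5, 0.5, 1.0]
opening: 1.0
t 3.15 at [0.4607 0.4007 0.0145] row [ 0.005  -0.0111  0.0166] [0.0006 0.001  0.0032] op 1.0 F [0.5 0.5 1. ]
time: 3.95
eef_pos: [0.4601, 0.3997, 0.0133]
tcp_rot: [-0.025, 1.0, -0.0, -0.0]
contact_force: [0.2, -0.5, 0.1]
opening: 0.101
```

An opening of 0.10 is too small for a 28 mm block, so I'll look before lifting.

```bash
python3 - <<'E'
from h import *
p=cam("wrist"); save(p,"wrist2",s=1.2)
p=cam("scene"); save(p,"scene2",(290,60,400,180),5)
E
```

```text
(no output)
```

View pics/wrist2.png

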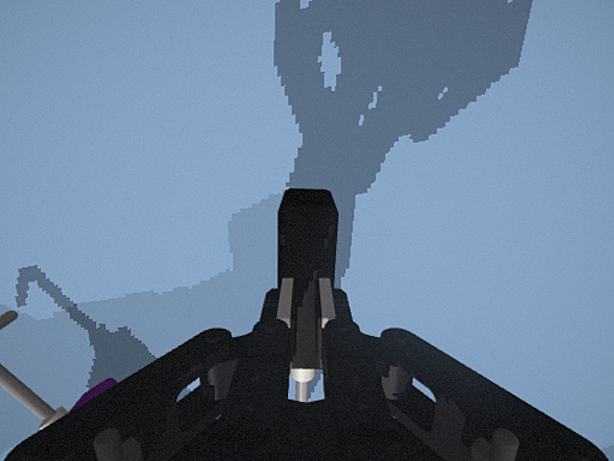

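View pics/scene2.png

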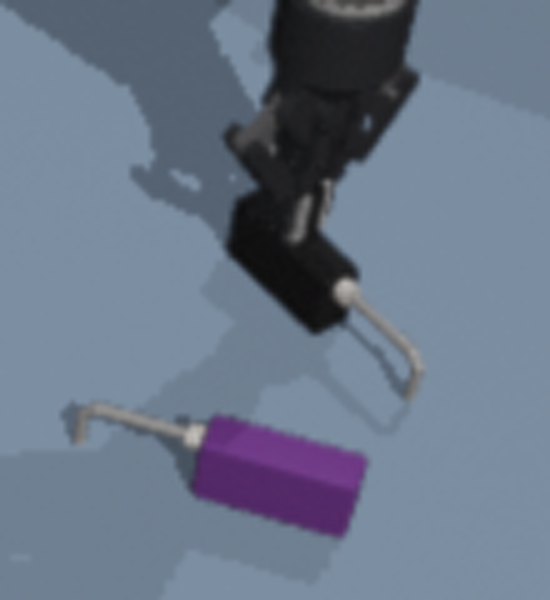

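```bash
python3 - <<'E'
from h import *
s=telemetry.get_state(); print(s)
P=np.array(s["eef_pos"]); pts={"tcp":P,"grasp":P+[0,0,.0187],"blk_l":[P[0],P[1]-.014,.046],"blk_r":[P[0],P[1]+.014,.046]}
ims=[]
for n in("scene","wrist","top"):
    p=cam(n); big=cv2.resize(p["pixels"],None,fx=4,fy=4,interpolation=cv2.INTER_CUBIC)
    if n=="wrist": print(p["rvec"],p["tvec"],p["vfov"])
    for (k,v),c in zip(pts.items(),[(255,0,0),(0,255,0),(255,255,0),(0,255,255)]):
        u=proj(p,v)[0]; print(n,k,np.round(u,1)); 
        if abs(u).max()<600: cv2.circle(big,tuple(np.int32(u*4)),3,c,-1)
    m=np.int32(proj(p,P)[0]*4); m=np.clip(m,[200,200],[2048-200,1536-200]); ims.append(big[m[1]-200:m[1]+200,m[0]-200:m[0]+200])
cv2.imwrite("pics/chk.png",cv2.resize(np.hstack(ims),(800,267))[:,:,::-1])
E
```

```text
{'time': 4.05, 'qpos': array([ 5.48945756e-01,  3.56555385e-01,  1.85534823e+00,  1.34048373e-05,
        9.29776289e-01, -1.07130845e+00]), 'dq': array([-0.00153084,  0.00072267,  0.00042672, -0.00090406, -0.00041715,
       -0.00151929]), 'joint_efforts': array([-3.16534846e-03, -3.80889094e+01, -2.41169393e+01, -3.44601649e-04,
        6.52259077e-04,  1.38108916e-05]), 'eef_pos': array([0.46013697, 0.39972691, 0.01332521]), 'tcp_rot': array([-2.47224118e-02,  9.99694354e-01, -1.71842884e-05, -4.04535795e-05]), 'contact_force': array([-0.034642  , -0.67053689,  0.09214657]), 'wrist_torque': array([-0.00332789, -0.035389  , -0.04999654]), 'opening': 0.10182187919930628}
scene tcp [347.3 114.2]
scene grasp [348.3 109.5]
scene blk_l [345.3 107.7]
scene blk_r [352.8 104.4]
[-2.00639964 -2.1081873  -0.32900138] [-0.37693622 -0.44027648  0.05859561] 69.60522744724975
wrist tcp [254.  221.6]
wrist grasp [253.9 233.6]
wrist blk_l [229.8 243.3]
wrist blk_r [277.9 245.4]
top tcp [111.6 255.5]
top grasp [108.8 255.7]
top blk_l [112.2 255.8]
top blk_r [100.9 256. ]
```

View pics/chk.png

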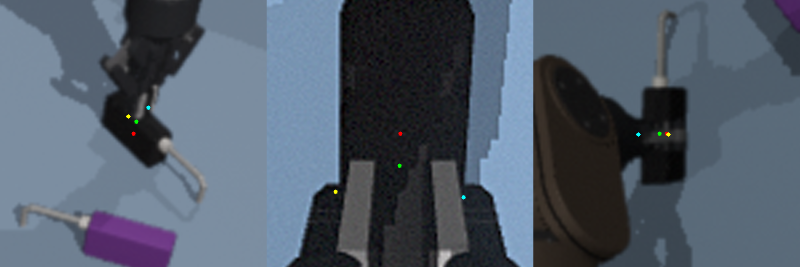

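```bash
python3 - <<'E'
from h import *
p=cam("wrist"); im=p["pixels"]; im=np.clip(im.astype(float)*2.2,0,255).astype(np.uint8); p2=dict(p,pixels=im); save(p2,"wrist3",(180,140,330,350),4)
q=cam("scene"); im=np.clip(q["pixels"].astype(float)*1.8,0,255).astype(np.uint8); save(dict(q,pixels=im),"scene3",(325,60,385,140),9)
P=np.array([.4601,.3997,.0133])
Rm=cv2.Rodrigues(np.array(p["rvec"]))[0]; print((Rm@P+p["tvec"]), -Rm.T@p["tvec"])
for h in(.013,.033,.046,.073,.086): print(h,proj(q,[.4601,.3997,h])[0])
E
```

```text
[-0.00049654  0.02028805  0.19196939] [0.38238732 0.39630721 0.18997294]
0.013 [347.27302176 114.22794922]
0.033 [348.34656435 109.2961588 ]
0.046 [349.05865153 106.02487293]
0.073 [350.57492403  99.05920782]
0.086 [351.32355694  95.62003303]
```

View pics/wrist3.png

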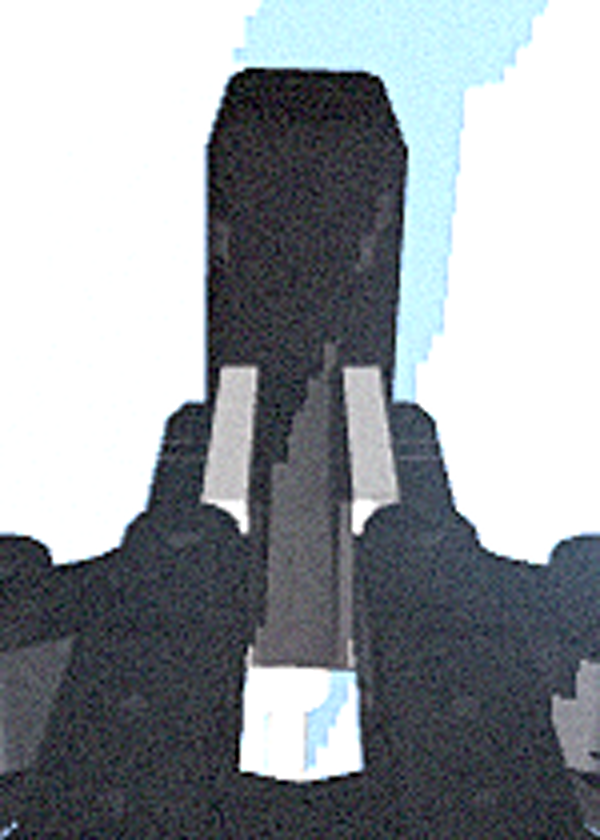

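View pics/scene3.png

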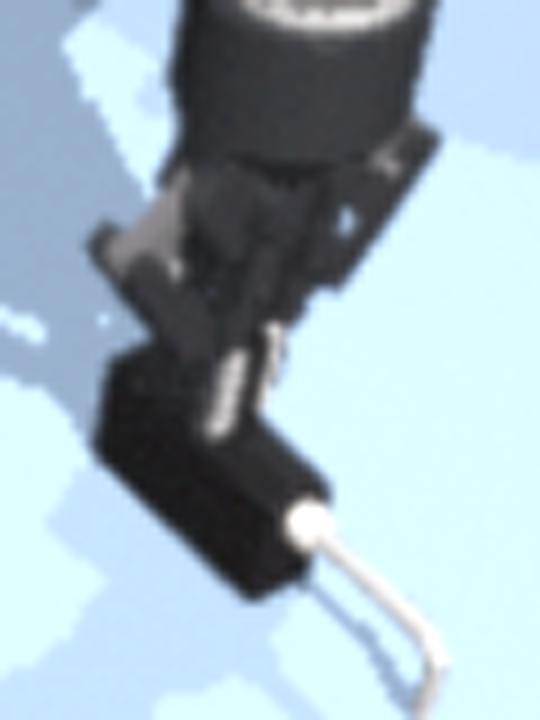

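```bash
python3 -m crank '[[0,0,0,0,0,0,0],[0,0,0,0,0,0,0],[0,0,0,0,0,0,0],[0,0,0,0,0,0,0]]' 60; python3 go.py .46 .4 .04 .045
```

```text
time: 4.7
eef_pos: [0.4602, 0.3997, 0.0134]
tcp_rot: [-0.025, 1.0, 0.0, 0.0]
contact_force: [-0.4, -0.4, -0.5]
opening: 0.004
t 4.7 at [0.4602 0.3997 0.0134] row [ 0.0011  0.0017 -0.1774] [0.     0.     0.0029] op 0.004 F [-0.4 -0.4 -0.5]
```

```bash
python3 - <<'E'
from h import *
p=cam("wrist"); im=p["pixels"]; im=np.clip(im.astype(float)*2.2,0,255).astype(np.uint8); save(dict(p,pixels=im),"wrist4",(180,140,330,350),4)
q=cam("scene"); im=np.clip(q["pixels"].astype(float)*1.8,0,255).astype(np.uint8); save(dict(q,pixels=im),"scene4",(325,60,385,140),9)
E
python3 -m crank '[[0,0,-0.1,0,0,0,0],[0,0,-0.3,0,0,0,0],[0,0,-0.5,0,0,0,0],[0,0,-0.5,0,0,0,0],[0,0,-0.5,0,0,0,0]]' 60;
python3 - <<'E'
from h import *
p=cam("wrist"); im=p["pixels"]; im=np.clip(im.astype(float)*2.2,0,255).astype(np.uint8); 
P=telemetry.get_state()["eef_pos"]; print(P,proj(p,P))
save(dict(p,pixels=im),"wrist5",(130,90,380,384),2)
q=cam("scene"); im=np.clip(q["pixels"].astype(float)*1.8,0,255).astype(np.uint8); print(proj(q,P)); save(dict(q,pixels=im),"scene5",(315,50,385,140),6)
E
cd pics; python3 -c "
import cv2,numpy as np
a=[cv2.imread(f+'.png') for f in('wrist4','scene4','wrist5','scene5')]
h=lambda x:cv2.resize(x,(int(x.shape[1]*420/x.shape[0]),420))
o=np.hstack([h(x) for x in a]);o=o if o.shape[1]<1300 else o
cv2.imwrite('m1.png',cv2.resize(o,(800,int(o.shape[0]*800/o.shape[1])) ) if 0 else np.hstack([h(a[0]),h(a[1])]));cv2.imwrite('m2.png',np.hstack([h(a[2]),h(a[3])]))"
```

```text
time: 5.3
eef_pos: [0.461, 0.4003, 0.0905]
tcp_rot: [-0.025, 1.0, 0.001, 0.001]
contact_force: [0.6, -1.3, -0.9]
opening: -0.001
[0.46007403 0.39967617 0.08879073] [[253.19135031 219.32776673]]
[[351.47387241  94.87201505]]
```

View pics/m1.png

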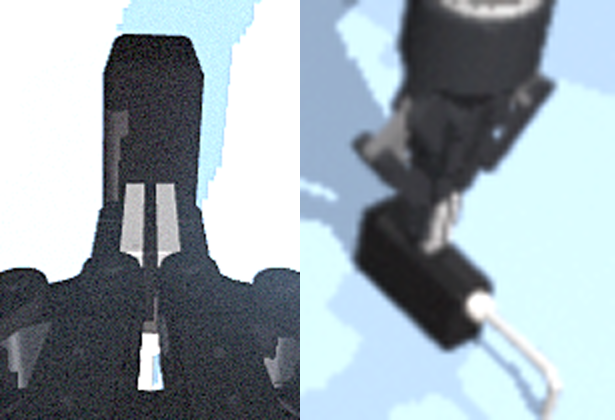

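View pics/m2.png

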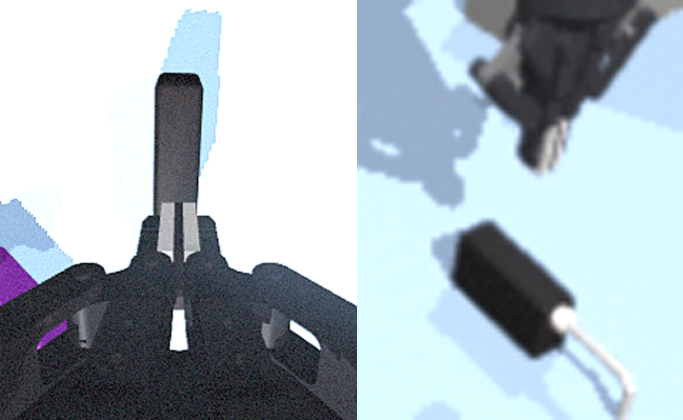

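The fingers closed above the block, not around it. The visible fingertips sit about 30 mm higher than the reported TCP projects. I'll triangulate the actual fingertip.

```bash
python3 - <<'E'
from h import *
s=telemetry.get_state(); P=np.array(s["eef_pos"])
w=cam("wrist"); q=cam("scene"); t=cam("top")
for z in (.089,.10,.11,.12,.13,.14):
    print(z,proj(w,[P[0],P[1],z])[0].round(1),proj(q,[P[0],P[1],z])[0].round(1),proj(t,[P[0],P[1],z])[0].round(1))
ims=[]
for p,c in((w,(254,226)),(q,(353,92)),(t,(95,256))):
    b=cv2.resize(np.clip(p["pixels"]*2.0,0,255).astype(np.uint8),None,fx=8,fy=8,interpolation=cv2.INTER_CUBIC)
    for i,z in enumerate((.089,.10,.11,.12,.13)):
        u=proj(p,[P[0],P[1],z])[0]*8+4; cv2.circle(b,tuple(np.int32(u)),3,[(255,0,0),(0,255,0),(255,255,0),(0,255,255),(255,0,255)][i],-1)
    b=np.pad(b,((200,200),(200,200),(0,0))); c=(c[0]*8+200,c[1]*8+200); ims.append(b[c[1]-200:c[1]+200,c[0]-133:c[0]+133])
cv2.imwrite("pics/tri.png",np.hstack(ims)[:,:,::-1])
# FK sanity
print(s["qpos"].round(3))
E
```

```text
0.089 [254.  222.3] [351.3  94.7] [ 99.5 256.6]
0.1 [254.  229.2] [351.9  91.8] [ 97.5 256.8]
0.11 [253.9 236.2] [352.5  89. ] [ 95.7 256.9]
0.12 [253.9 244. ] [353.1  86.3] [ 93.8 257. ]
0.13 [253.8 252.7] [353.7  83.5] [ 91.9 257.2]
0.14 [253.7 262.7] [354.3  80.6] [ 90.  257.3]
[ 0.549  0.255  1.827 -0.     1.061 -1.071]
```

View pics/tri.png

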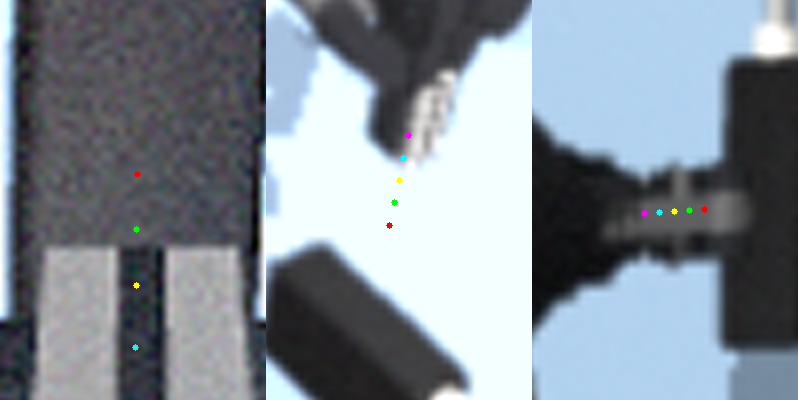

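```bash
python3 - <<'E'
from h import *
w=cam("wrist"); q=cam("scene"); t=cam("top")
for n,p,u in(("w",w,(255,231.7)),("s",q,(355,87.4)),("t",t,(105,257))):
    Rm=cv2.Rodrigues(np.array(p["rvec"]))[0]; print(n,"cam",(-Rm.T@p["tvec"]).round(3))
    for z in(.07,.089,.1,.12): print(z,ray(p,*u,z).round(4))
save(t,"top6",(60,200,140,300),7)
save(q,"scene6",(310,40,390,140),6)
E
```

```text
w cam [0.382 0.396 0.264]
0.07 [0.4751 0.4007 0.07  ]
0.089 [0.466  0.4002 0.089 ]
0.1 [0.4607 0.3999 0.1   ]
0.12 [0.451  0.3994 0.12  ]
s cam [ 1.17  -0.334  0.928]
0.07 [0.4226 0.4464 0.07  ]
0.089 [0.4392 0.4291 0.089 ]
0.1 [0.4487 0.4191 0.1   ]
0.12 [0.4662 0.4009 0.12  ]
t cam [0.48  0.028 0.987]
0.07 [0.458  0.3939 0.07  ]
0.089 [0.4585 0.3863 0.089 ]
0.1 [0.4587 0.3819 0.1   ]
0.12 [0.4592 0.3739 0.12  ]
```

View pics/top6.png

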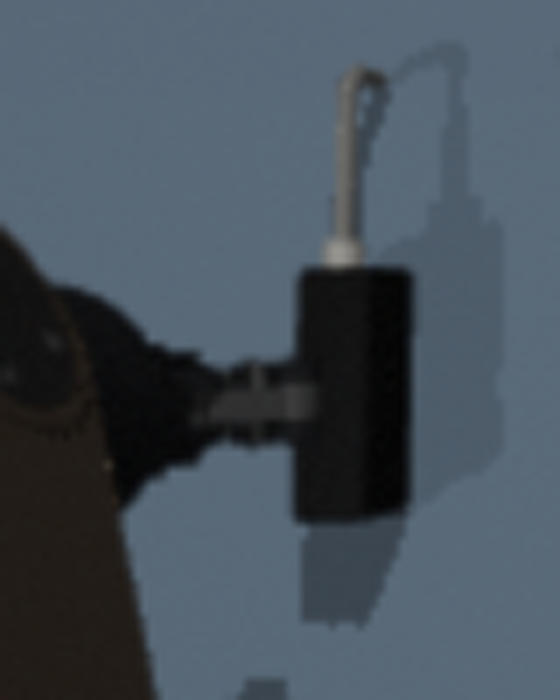

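View pics/scene6.png

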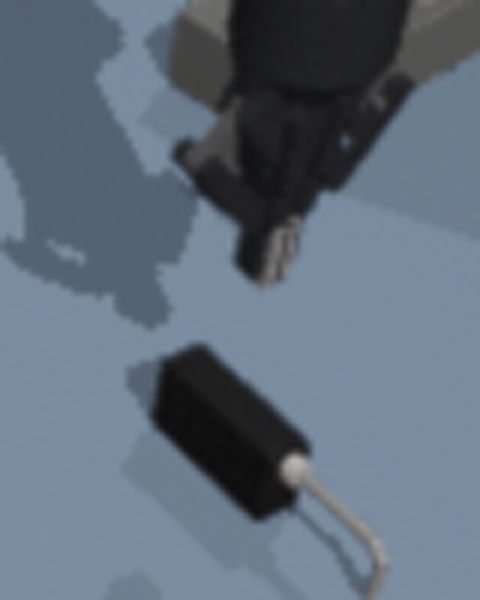

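The wrist and scene rays, allowing for the 22 mm pads, put the real fingertips at z≈0.122 while the reported TCP z is 0.089. The fingers therefore end about 33 mm short of the reported TCP, and they closed just above the 46 mm block. I'll reopen and go deeper in stages, checking force and pictures.

```bash
python3 -m crank '[[0,0,0,0,0,0,1],[0,0,0,0,0,0,1],[0,0,0,0,0,0,1],[0,0,0,0,0,0,1],[0,0,0,0,0,0,1],[0,0,0.25,0,0,0,1],[0,0,0.45,0,0,0,1],[0,0,0.55,0,0,0,1],[0,0,0.55,0,0,0,1]]' 60; python3 go.py .460 .3995 -.02 .045
python3 - <<'E'
from h import *
w=cam("wrist"); q=cam("scene"); f=lambda p:dict(p,pixels=np.clip(p["pixels"]*1.8,0,255).astype(np.uint8))
save(f(w),"w7",(100,90,410,384),2); save(f(q),"s7",(315,50,385,140),6.533)
a=cv2.imread("pics/w7.png");b=cv2.imread("pics/s7.png"); b=cv2.resize(b,(457,588)); o=np.hstack([a,b]); cv2.imwrite("pics/m7.png",cv2.resize(o,(800,int(588*800/o.shape[1]))))
E
```

```text
time: 6.6
eef_pos: [0.4582, 0.3985, 0.0031]
tcp_rot: [-0.025, 1.0, -0.001, -0.002]
contact_force: [0.4, 0.2, -0.7]
opening: 1.002
t 6.6 at [0.4582 0.3985 0.0031] row [-0.0128  0.0067  0.1538] [-0.0018 -0.0032  0.0028] op 1.002 F [ 0.4  0.2 -0.7]
```

View pics/m7.png

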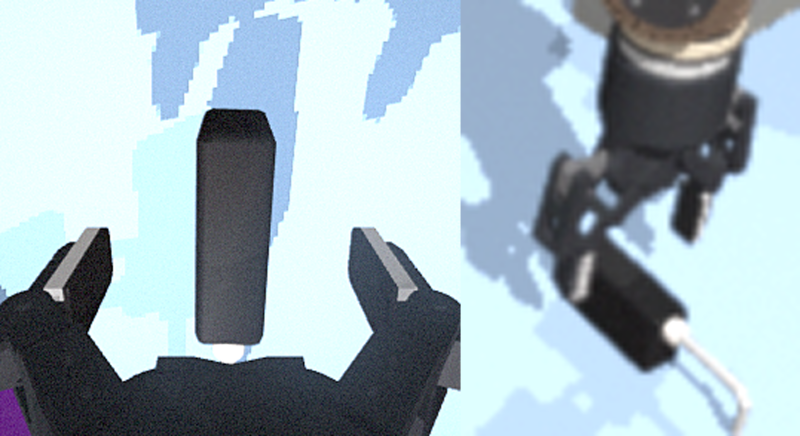

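```bash
python3 -m crank '[[-0.01,0.005,0.08,0,0,0,1],[-0.01,0.005,0.15,0,0,0,1],[-0.01,0.005,0.15,0,0,0,1],[-0.01,0.005,0.15,0,0,0,1]]' 60; python3 -m crank '[[0,0,0,0,0,0,0.5],[0,0,0,0,0,0,0.2],[0,0,0,0,0,0,0],[0,0,0,0,0,0,0],[0,0,0,0,0,0,0],[0,0,0,0,0,0,0],[0,0,0,0,0,0,0]]' 60; python3 go.py .460 .3995 -.02 .045
python3 - <<'E'
from h import *
w=cam("wrist"); q=cam("scene"); f=lambda p:dict(p,pixels=np.clip(p["pixels"]*1.8,0,255).astype(np.uint8))
save(f(w),"w8",(100,90,410,384),2); save(f(q),"s8",(315,50,385,140),6.533)
a=cv2.imread("pics/w8.png");b=cv2.imread("pics/s8.png"); b=cv2.resize(b,(457,588)); o=np.hstack([a,b]); cv2.imwrite("pics/m8.png",cv2.resize(o,(800,int(588*800/o.shape[1]))))
E
```

```text
time: 7.1
eef_pos: [0.4613, 0.4004, -0.017]
tcp_rot: [-0.025, 1.0, -0.0, -0.0]
contact_force: [-0.1, -0.2, -0.1]
opening: 1.0
time: 7.8
eef_pos: [0.4621, 0.4008, -0.0161]
tcp_rot: [-0.025, 1.0, 0.0, 0.0]
contact_force: [-0.7, 0.6, 2.7]
opening: 0.315
t 7.8 at [ 0.4621  0.4008 -0.0161] row [ 0.0145 -0.0082  0.0261] [0.0004 0.0006 0.0028] op 0.315 F [-0.7  0.6  2.7]
```

View pics/m8.png

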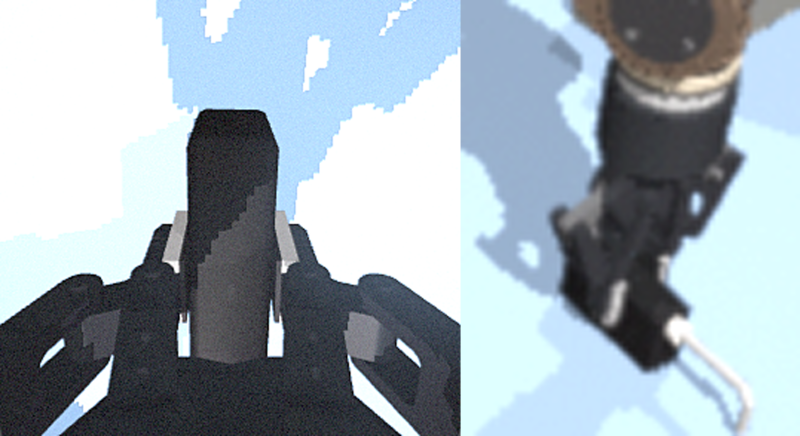

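Gripped now: the opening of 0.315 is about 27 mm, and both views show a pad on each side. I'll lift and then check where the hook is.

```bash
python3 -m crank '[[0,0,-0.1,0,0,0,0],[0,0,-0.3,0,0,0,0],[0,0,-0.6,0,0,0,0],[0,0,-0.6,0,0,0,0],[0,0,-0.6,0,0,0,0]]' 60; python3 - <<'E'
from h import *
w=cam("top"); q=cam("scene"); s=telemetry.get_state(); print(s["eef_pos"],s["opening"],s["contact_force"])
for p in(w,q):
  for d in finder.pinpoint("puller_tip",p): v,u=d["location"]; print(round(d["confidence"],2),u,v,ray(p,u,v,s["eef_pos"][2]+.0161+.0035).round(4))
f=lambda p:dict(p,pixels=np.clip(p["pixels"]*1.8,0,255).astype(np.uint8))
save(f(w),"w9",(50,180,160,290),5.5); save(f(q),"s9",(315,50,395,160),5.5)
a=cv2.imread("pics/w9.png");b=cv2.imread("pics/s9.png"); h=min(a.shape[0],b.shape[0]); o=np.hstack([a[:h],b[:h]]); cv2.imwrite("pics/m9.png",cv2.resize(o,(800,int(h*800/o.shape[1]))))
E
python3 go.py .52 .30 .074 0
```

```text
time: 8.4
eef_pos: [0.4621, 0.4009, 0.0749]
tcp_rot: [-0.025, 1.0, 0.001, 0.001]
contact_force: [0.5, -1.2, -1.5]
opening: 0.317
[0.46010999 0.39964148 0.07166399] 0.31287365160953023 [ 0.65782618  0.43884166 -2.25674466]
0.98 97.8 209.0 [0.5724 0.4076 0.0913]
0.72 182.6 236.8 [0.5028 0.2032 0.0913]
0.85 304.1 148.6 [0.5666 0.1598 0.0913]
0.77 374.4 118.5 [0.573  0.391  0.0913]
t 8.6 at [0.46   0.3996 0.071 ] row [-0.3667 -0.6828 -0.0199] [-0.0015 -0.0026  0.0315] op 0.314 F [ 0.3  0.  -2.7]
```

View pics/m9.png

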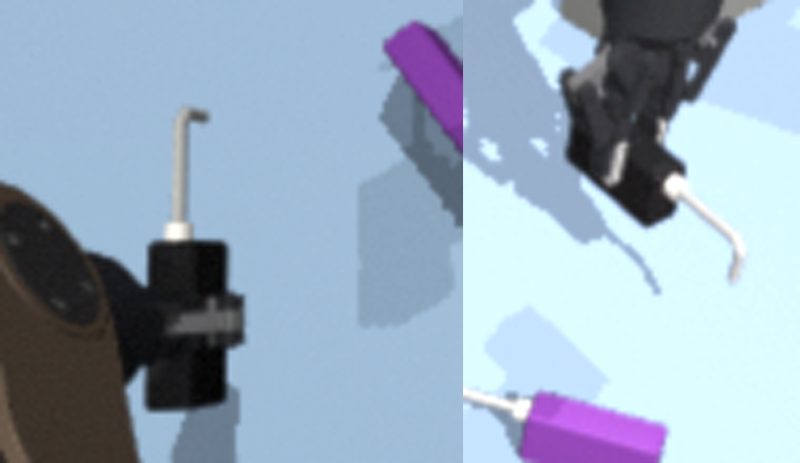

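```bash
python3 -m crank '[[-0.05,-0.2,-0.02,0,0,0.03,0],[-0.12,-0.45,-0.02,0,0,0.031,0],[-0.17,-0.7,-0.02,0,0,0.031,0],[-0.22,-0.945,-0.02,0,0,0.031,0],[-0.22,-0.945,-0.02,0,0,0.031,0]]' 60;python3 go.py .54 .115 .074 0
```

```text
time: 9.1
eef_pos: [0.5015, 0.2567, 0.0746]
tcp_rot: [0.002, 1.0, -0.001, -0.002]
contact_force: [0.2, 0.0, -1.4]
opening: 0.318
t 9.1 at [0.5015 0.2567 0.0746] row [-0.2602 -0.9437  0.0054] [-0.0015 -0.002  -0.0023] op 0.318 F [ 0.2  0.  -1.4]
```

```bash
python3 -m crank '[[-0.07,-0.25,0,0,0,0,0],[-0.14,-0.5,0,0,0,0,0],[-0.2,-0.75,0,0,0,0,0],[-0.25,-0.94,0,0,0,0,0],[-0.25,-0.94,0,0,0,0,0]]' 60;python3 go.py .558 -.027 .074 0
```

```text
time: 9.6
eef_pos: [0.5394, 0.1172, 0.0753]
tcp_rot: [0.001, 1.0, -0.0, -0.001]
contact_force: [-0.1, 0.9, -1.8]
opening: 0.318
t 9.6 at [0.5394 0.1172 0.0753] row [-0.1267 -0.961   0.0094] [-0.0004 -0.001  -0.0019] op 0.318 F [-0.1  0.9 -1.8]
```

```bash
python3 -m crank '[[-0.03,-0.25,0,0,0,0,0],[-0.06,-0.5,0,0,0,0,0],[-0.1,-0.75,0,0,0,0,0],[-0.127,-0.96,0,0,0,-0.002,0],[-0.127,-0.96,0,0,0,-0.002,0],[-0.127,-0.96,0,0,0,-0.002,0]]' 60;cat > look.py <<'E'
from h import *
import sys
n=sys.argv[1]; w=cam("top"); q=cam("scene"); s=telemetry.get_state(); P=np.array(s["eef_pos"]); print(P,s["opening"],s["contact_force"])
zt=P[2]+.0161+.0035
for nm,p in(("top",w),("scene",q)):
  for l,z in(("puller_tip",zt),("plate_ring",.02)):
    for d in finder.pinpoint(l,p):
      v,u=d["location"]; X=ray(p,u,v,z)
      if d["confidence"]>.3: print(nm,l,round(d["confidence"],2),np.round([u,v]),X.round(4),"rel eef",(X-P).round(4))
  print(nm,"expect tip",proj(p,[P[0]+.114,P[1],zt])[0].round(1))
f=lambda p:dict(p,pixels=np.clip(p["pixels"]*1.4,0,255).astype(np.uint8))
save(f(w),n+"a",(210,110,330,250),4); save(f(q),n+"b",(210,150,330,290),4)
a=cv2.imread(f"pics/{n}a.png");b=cv2.imread(f"pics/{n}b.png"); o=np.hstack([a,b]); cv2.imwrite(f"pics/{n}.png",cv2.resize(o,(800,int(o.shape[0]*800/o.shape[1]))))
E
python3 look.py L1
```

```text
time: 10.2
eef_pos: [0.5578, -0.0236, 0.0754]
tcp_rot: [-0.002, 1.0, 0.001, -0.001]
contact_force: [0.2, 0.5, -1.2]
opening: 0.315
[ 0.55771099 -0.02274827  0.07558361] 0.3145001346397878 [ 0.39423608  0.12706648 -1.07308795]
top puller_tip 0.62 [186. 240.] [0.496  0.1955 0.0952] rel eef [-0.0617  0.2183  0.0196]
top puller_tip 0.41 [276. 170.] [ 0.6612 -0.0218  0.0952] rel eef [0.1035 0.001  0.0196]
top plate_ring 0.79 [274. 168.] [ 0.6811 -0.0205  0.02  ] rel eef [ 0.1234  0.0022 -0.0556]
top expect tip [276.1 165.4]
scene puller_tip 0.84 [265. 206.] [ 0.6731 -0.0246  0.0952] rel eef [ 0.1154 -0.0019  0.0196]
scene puller_tip 0.58 [305. 147.] [0.5667 0.1632 0.0952] rel eef [0.009  0.186  0.0196]
scene plate_ring 0.81 [264. 223.] [ 0.6714 -0.0257  0.02  ] rel eef [ 0.1137 -0.003  -0.0556]
scene expect tip [265.3 205. ]
```

View pics/L1.png

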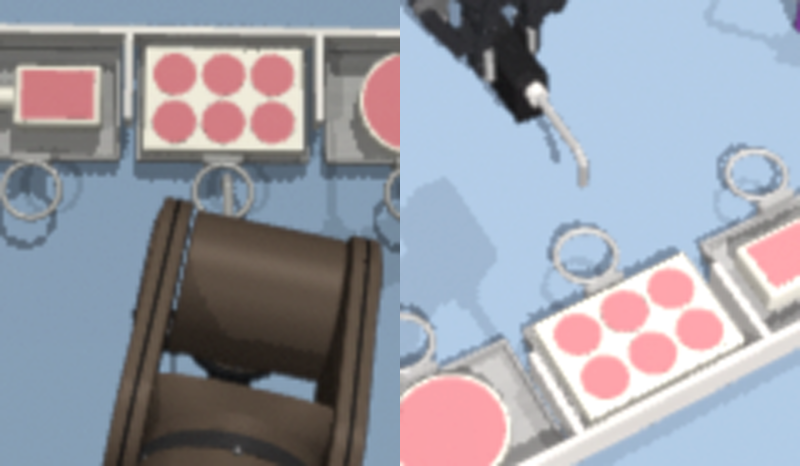

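Scene shows the hook at about (265,205), as expected, with the ring just ahead at (266,225). I'll move over the ring and lower to just above it.

```bash
python3 go.py .568 -.0275 .025 0; python3 -m crank '[[-0.07,-0.03,0.05,0,0,0,0],[-0.07,-0.03,0.18,0,0,0,0],[-0.07,-0.03,0.33,0,0,0,0],[-0.07,-0.03,0.33,0,0,0,0],[-0.07,-0.03,0.33,0,0,0,0]]' 60; python3 look.py L2;python3 go.py .568 -.0275 -.0145 0
```

```text
t 10.5 at [ 0.5582 -0.0231  0.0762] row [-0.0655 -0.0295  0.3415] [ 0.0001 -0.0002  0.0035] op 0.314 F [ 0.4  0.1 -2.7]
time: 11.0
eef_pos: [0.5685, -0.0283, 0.0267]
tcp_rot: [-0.002, 1.0, 0.0, -0.001]
contact_force: [-0.6, -0.5, -1.6]
opening: 0.318
[ 0.56994458 -0.02876671  0.02828566] 0.32129863682503784 [-0.13067714 -0.56955401 -1.91002543]
top puller_tip 0.76 [185. 239.] [0.4981 0.2067 0.0479] rel eef [-0.0718  0.2355  0.0196]
top puller_tip 0.41 [278. 166.] [ 0.6814 -0.03    0.0479] rel eef [ 0.1115 -0.0013  0.0196]
top expect tip [277.4 164.6]
scene puller_tip 0.78 [263. 224.] [ 0.6885 -0.0377  0.0479] rel eef [ 0.1186 -0.0089  0.0196]
scene puller_tip 0.71 [305. 150.] [0.5411 0.1835 0.0479] rel eef [-0.0288  0.2123  0.0196]
scene plate_ring 0.88 [266. 225.] [ 0.6792 -0.0252  0.02  ] rel eef [ 0.1093  0.0036 -0.0083]
scene expect tip [265.6 220.8]
t 11.3 at [ 0.5697 -0.0289  0.0281] row [0.012  0.0098 0.2838] [-0.0003  0.0013  0.0025] op 0.318 F [-0.  -0.1 -2.6]
```

View pics/L2.png

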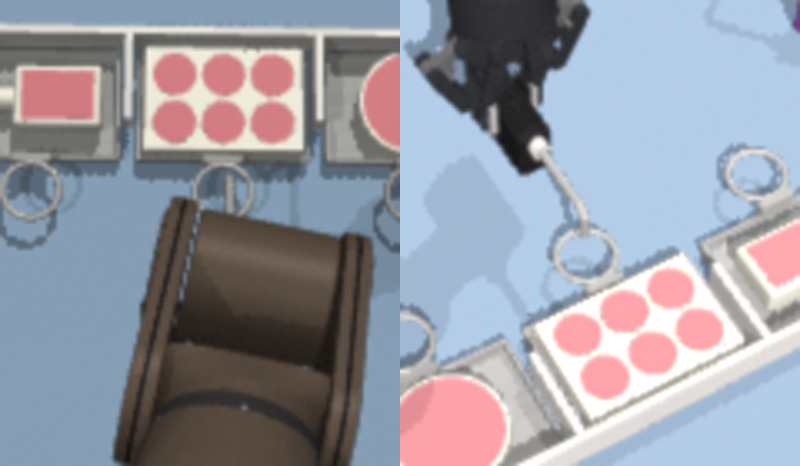

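```bash
python3 -m crank '[[0.01,0.008,0.07,0,0,0,0],[0.01,0.008,0.14,0,0,0,0],[0.01,0.008,0.21,0,0,0,0],[0.01,0.008,0.27,0,0,0,0],[0.01,0.008,0.27,0,0,0,0],[0.01,0.008,0.27,0,0,0,0]]' 60; python3 look.py L3;python3 go.py .47 -.0275 -.0135 0
```

```text
time: 11.9
eef_pos: [0.5671, -0.0276, -0.0143]
tcp_rot: [-0.002, 1.0, 0.0, -0.001]
contact_force: [-0.5, 0.1, -2.0]
opening: 0.321
[ 0.56728624 -0.02759694 -0.01380556] 0.31495725839195565 [ 0.19113368  0.29840111 -3.54127181]
top puller_tip 0.93 [186. 239.] [0.4989 0.2114 0.0058] rel eef [-0.0684  0.239   0.0196]
top puller_tip 0.43 [277. 172.] [ 0.6733 -0.0303  0.0058] rel eef [ 0.106  -0.0027  0.0196]
top plate_ring 0.82 [275. 167.] [ 0.6832 -0.024   0.02  ] rel eef [0.1159 0.0036 0.0338]
top plate_ring 0.69 [218. 141.] [0.7571 0.1263 0.02  ] rel eef [0.1899 0.1539 0.0338]
top expect tip [276.1 168.9]
scene puller_tip 0.77 [263. 231.] [ 0.6843 -0.036   0.0058] rel eef [ 0.117  -0.0084  0.0196]
scene puller_tip 0.71 [306. 150.] [0.5103 0.2123 0.0058] rel eef [-0.057   0.2399  0.0196]
scene plate_ring 0.68 [264. 226.] [ 0.6803 -0.0314  0.02  ] rel eef [ 0.1131 -0.0038  0.0338]
scene expect tip [265.3 229.1]
t 12.2 at [ 0.5675 -0.0276 -0.0135] row [6.498e-01 3.300e-03 1.000e-04] [-0.0001  0.0002  0.0025] op 0.313 F [-0.   0.6 -0.8]
```

View pics/L3.png

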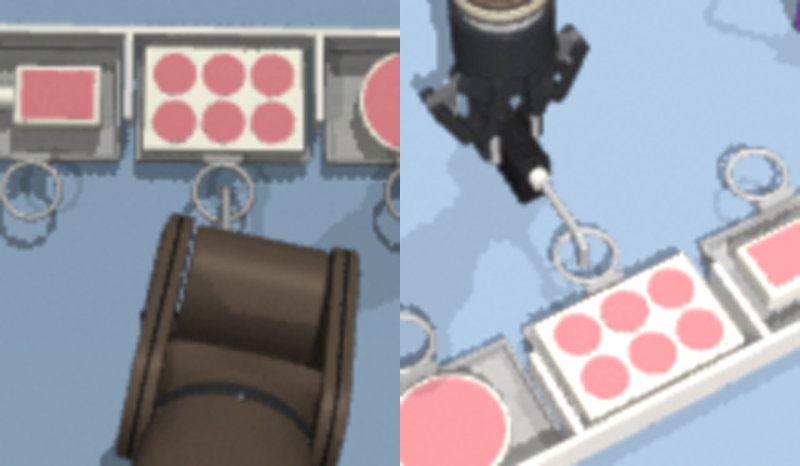

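The hook is down inside the ring in both views: scene (265,229), ring centred around (266,226). Now I'll drag it slowly.

```bash
python3 -m crank '[[0.04,0,0,0,0,0,0],[0.08,0,0,0,0,0,0],[0.12,0,0,0,0,0,0],[0.16,0,0,0,0,0,0],[0.2,0,0,0,0,0,0],[0.24,0,0,0,0,0,0],[0.28,0,0,0,0,0,0],[0.28,0,0,0,0,0,0]]' 60; python3 look.py L4
```

```text
time: 13.0
eef_pos: [0.5242, -0.0276, -0.0138]
tcp_rot: [-0.002, 1.0, 0.0, -0.001]
contact_force: [-0.2, 0.0, -2.6]
opening: 0.319
[ 0.52487201 -0.02772312 -0.01370331] 0.31475383243525024 [ 0.91651826  0.03510818 -1.50504693]
top puller_tip 0.91 [183. 241.] [0.4951 0.2178 0.0059] rel eef [-0.0297  0.2455  0.0196]
top puller_tip 0.43 [273. 188.] [ 0.6283 -0.0192  0.0059] rel eef [0.1035 0.0086 0.0196]
top puller_tip 0.32 [275. 150.] [ 0.7329 -0.0253  0.0059] rel eef [0.2081 0.0024 0.0196]
top plate_ring 0.57 [274. 174.] [ 0.665  -0.0196  0.02  ] rel eef [0.1402 0.0081 0.0337]
top expect tip [276.5 184.5]
scene puller_tip 0.81 [257. 219.] [ 0.6444 -0.0308  0.0059] rel eef [ 0.1195 -0.003   0.0196]
scene puller_tip 0.75 [305. 147.] [0.5022 0.2153 0.0059] rel eef [-0.0227  0.2431  0.0196]
scene plate_ring 0.63 [259. 215.] [ 0.6443 -0.0242  0.02  ] rel eef [0.1194 0.0036 0.0337]
scene expect tip [256.6 217. ]
```

View pics/L4.png

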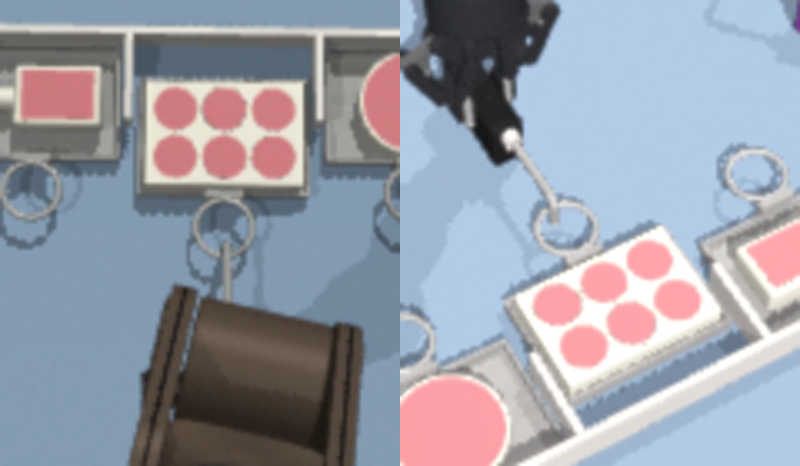

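```bash
python3 -m crank '[[0.04,0,0,0,0,0,0],[0.08,0,0,0,0,0,0],[0.12,0,0,0,0,0,0],[0.16,0,0,0,0,0,0],[0.2,0,0,0,0,0,0],[0.24,0,0,0,0,0,0],[0.28,0,0,0,0,0,0],[0.32,0,0,0,0,0,0],[0.36,0,0,0,0,0,0],[0.4,0,0,0,0,0,0],[0.43,0,0,0,0,0,0],[0.43,0,0,0,0,0,0]]' 60; python3 look.py L5; python3 - <<'E'
from h import *
for n in("scene","top"):
    p=cam(n)
    for l in("plate_tray","rack"):
        for d in finder.pinpoint(l,p):
            v,u=d["location"]; print(n,l,round(d["confidence"],2),ray(p,u,v,0).round(4))
E
```

```text
time: 14.5
eef_pos: [0.4595, -0.0278, -0.014]
tcp_rot: [-0.002, 1.0, 0.0, -0.001]
contact_force: [0.6, 0.1, -2.2]
opening: 0.321
[ 0.45961269 -0.02774337 -0.0141526 ] 0.31770807768572373 [ 0.75184965 -0.52114127 -2.22706272]
top puller_tip 0.9 [185. 237.] [0.5044 0.2141 0.0054] rel eef [0.0448 0.2418 0.0196]
top puller_tip 0.58 [276. 211.] [ 0.5679 -0.0244  0.0054] rel eef [0.1083 0.0033 0.0196]
top plate_ring 0.87 [277. 202.] [ 0.5913 -0.0273  0.02  ] rel eef [0.1317 0.0004 0.0342]
top expect tip [277.1 209. ]
scene puller_tip 0.87 [304. 149.] [0.5069 0.2094 0.0054] rel eef [0.0472 0.2372 0.0196]
scene puller_tip 0.78 [245. 200.] [ 0.5764 -0.0265  0.0054] rel eef [0.1168 0.0012 0.0196]
scene plate_ring 0.79 [246. 198.] [ 0.5806 -0.0251  0.02  ] rel eef [0.1209 0.0026 0.0342]
scene expect tip [244.1 199.3]
scene plate_tray 0.83 [ 0.6672 -0.0322  0.    ]
scene rack 0.66 [ 0.7732 -0.0272  0.    ]
top plate_tray 0.63 [ 0.6709 -0.0282  0.    ]
top rack 0.97 [ 0.7701 -0.021   0.    ]
```

View pics/L5.png

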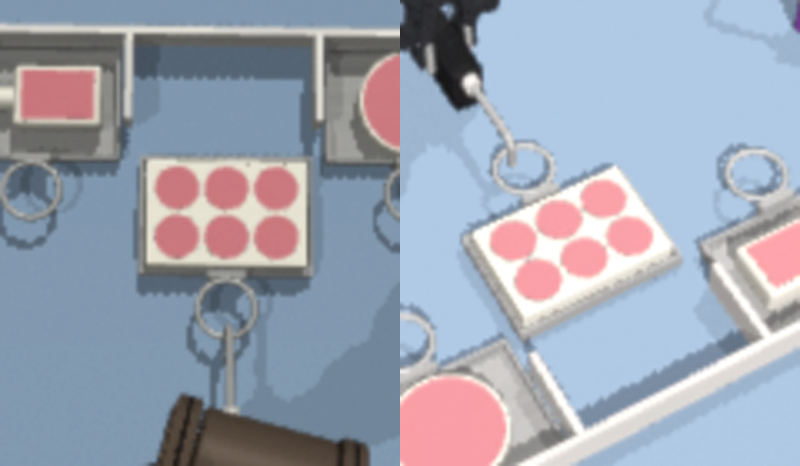

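The tray is clear of the rack (about −0.10 m by both views) and square. Next I'll ease the hook to the ring's centre, lift straight out, and carry it to open bench at negative y, away from the purple puller.

```bash
python3 -m crank '[[-0.05,0,0,0,0,0,0],[-0.1,0,0,0,0,0,0],[-0.1,0,0,0,0,0,0],[-0.1,0,-0.1,0,0,0,0],[-0.1,0,-0.25,0,0,0,0],[-0.1,0,-0.5,0,0,0,0],[-0.1,0,-0.5,0,0,0,0],[-0.1,0,-0.5,0,0,0,0]]' 60; python3 look.py L6; python3 go.py .47 -.17 .06 0
```

```text
time: 15.9
eef_pos: [0.4766, -0.0281, 0.0621]
tcp_rot: [-0.002, 1.0, -0.0, 0.001]
contact_force: [-0.5, -0.4, -1.9]
opening: 0.32
[ 0.47468637 -0.02763479  0.05997806] 0.3156561510823554 [-0.43850296 -0.50419977 -2.18677149]
top puller_tip 0.69 [185. 236.] [0.5056 0.1991 0.0796] rel eef [0.0309 0.2267 0.0196]
top puller_tip 0.45 [281. 200.] [ 0.5872 -0.034   0.0796] rel eef [ 0.1126 -0.0064  0.0196]
top plate_ring 0.78 [277. 201.] [ 0.5921 -0.0266  0.02  ] rel eef [ 0.1174  0.0011 -0.04  ]
top expect tip [278.6 200. ]
scene puller_tip 0.96 [307. 149.] [0.5637 0.171  0.0796] rel eef [0.089  0.1987 0.0196]
scene puller_tip 0.62 [246. 187.] [ 0.5913 -0.0286  0.0796] rel eef [ 0.1166 -0.001   0.0196]
scene plate_ring 0.67 [249. 199.] [ 0.5889 -0.0218  0.02  ] rel eef [ 0.1142  0.0058 -0.04  ]
scene expect tip [246.2 186. ]
t 16.2 at [ 0.4748 -0.0277  0.0599] row [ 0.0358 -0.9486 -0.001 ] [ 0.0005 -0.0018  0.0025] op 0.321 F [-0.4  0.9 -1.9]
```

View pics/L6.png

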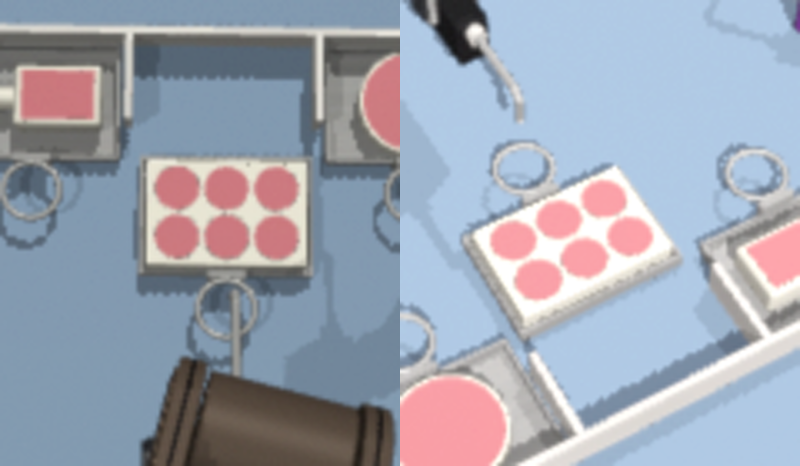

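The hook is clear of the ring and the tray hasn't moved. I'll carry it sideways and set it down.

```bash
python3 -m crank '[[0,-0.25,0,0,0,0,0],[0.02,-0.5,0,0,0,0,0],[0.03,-0.75,0,0,0,0,0],[0.035,-1,0,0,0,0,0],[0.035,-1,0,0,0,0,0],[0.035,-1,0,0,0,0,0]]' 60; python3 -m crank '[[0,0,0.2,0,0,0,0],[0,0,0.35,0,0,0,0],[0,0,0.42,0,0,0,0],[0,0,0.46,0,0,0,0],[0,0,0.48,0,0,0,0],[0,0,0.48,0,0,0,0],[0,0,0.48,0,0,0,0]]' 60; python3 look.py L7; python3 go.py .47 -.178 -.0155 0
```

```text
time: 16.8
eef_pos: [0.4707, -0.1783, 0.0606]
tcp_rot: [-0.001, 1.0, 0.001, -0.001]
contact_force: [0.2, 0.8, -2.0]
opening: 0.321
time: 17.5
eef_pos: [0.472, -0.1783, -0.0097]
tcp_rot: [-0.002, 1.0, -0.0, 0.001]
contact_force: [-0.3, 0.4, -1.4]
opening: 0.312
[ 0.47194739 -0.17842739 -0.00968542] 0.31994434993627696 [-0.68127075  0.06645245 -1.87702303]
top puller_tip 0.65 [186. 237.] [0.5047 0.2099 0.0099] rel eef [0.0328 0.3883 0.0196]
top puller_tip 0.41 [332. 206.] [ 0.5783 -0.1725  0.0099] rel eef [0.1063 0.0059 0.0196]
top plate_ring 0.95 [275. 199.] [ 0.5995 -0.0231  0.02  ] rel eef [0.1276 0.1553 0.0297]
top expect tip [334.4 203.3]
scene puller_tip 0.93 [308. 148.] [0.5117 0.2171 0.0099] rel eef [0.0398 0.3956 0.0196]
scene puller_tip 0.56 [193. 229.] [ 0.5914 -0.1833  0.0099] rel eef [ 0.1194 -0.0049  0.0196]
scene plate_ring 0.64 [249. 197.] [ 0.5823 -0.0183  0.02  ] rel eef [0.1104 0.1601 0.0297]
scene expect tip [194.2 226.6]
t 17.8 at [ 0.4714 -0.1782 -0.0102] row [0.0097 0.0011 0.035 ] [-0.0002  0.0004  0.0024] op 0.318 F [-0.2  1.  -2.2]
```

```bash
python3 -m crank '[[0,0,0.015,0,0,0,0],[0,0,0.025,0,0,0,0],[0,0,0.032,0,0,0,0],[0,0,0.037,0,0,0,0],[0,0,0.037,0,0,0,0]]' 60; python3 -m crank '[[0,0,0.004,0,0,0,0],[0,0,0.008,0,0,0,0],[0,0,0.008,0,0,0,0]]' 60
```

```text
time: 18.3
eef_pos: [0.4712, -0.178, -0.0161]
tcp_rot: [-0.002, 1.0, 0.0, -0.0]
contact_force: [-1.3, -1.0, -1.1]
opening: 0.315
time: 18.6
eef_pos: [0.4712, -0.178, -0.0161]
tcp_rot: [-0.002, 1.0, 0.0, -0.001]
contact_force: [-4.7, 3.1, 9.0]
opening: 0.314
```

Contact is 9 N, so it's on the bench. I'll release, let it settle and rise.

```bash
python3 -m crank '[[0,0,-0.006,0,0,0,0.33],[0,0,-0.008,0,0,0,0.5],[0,0,-0.008,0,0,0,1],[0,0,-0.008,0,0,0,1],[0,0,-0.008,0,0,0,1],[0,0,-0.008,0,0,0,1],[0,0,-0.008,0,0,0,1]]'; python3 -m crank '[[0,0,-0.1,0,0,0,1],[0,0,-0.3,0,0,0,1],[0,0,-0.6,0,0,0,1],[0,0,-0.9,0,0,0,1],[0,0,-0.9,0,0,0,1],[0,0,-0.9,0,0,0,1]]'; python3 - <<'E'
from h import *
for n in("scene","top"):
    p=cam(n); save(p,n+"F",s=1.5)
    for l in("plate_tray","rack","plate_ring","puller_tip","puller","dish_tray","flask_tray"):
        for d in finder.pinpoint(l,p):
            v,u=d["location"]; print(n,l,round(d["confidence"],2),ray(p,u,v,.02 if l=="plate_ring" else .0035 if l=="puller_tip" else 0).round(4))
E
```

```text
time: 19.3
eef_pos: [0.4712, -0.178, -0.0162]
tcp_rot: [-0.002, 1.0, -0.0, 0.0]
contact_force: [0.2, 0.5, 0.2]
opening: 1.0
time: 19.9
eef_pos: [0.472, -0.1785, 0.1203]
tcp_rot: [-0.002, 1.0, -0.001, 0.001]
contact_force: [-0.1, 0.5, -1.0]
opening: 0.998
scene plate_tray 0.92 [ 0.6605 -0.0264  0.    ]
scene rack 0.61 [ 0.7696 -0.0343  0.    ]
scene plate_ring 0.68 [ 0.5887 -0.0315  0.02  ]
scene plate_ring 0.33 [ 0.5986 -0.1824  0.02  ]
scene puller_tip 0.77 [0.5053 0.2142 0.0035]
scene puller_tip 0.68 [ 0.5822 -0.1793  0.0035]
scene puller 0.93 [ 0.4681 -0.1763  0.    ]
scene puller 0.73 [0.5949 0.291  0.    ]
scene dish_tray 0.61 [ 0.7565 -0.1877  0.    ]
scene flask_tray 0.85 [0.7509 0.1219 0.    ]
top plate_tray 0.58 [ 0.6716 -0.0225  0.    ]
top rack 0.85 [ 0.7699 -0.0172  0.    ]
top plate_ring 0.57 [ 0.5973 -0.0163  0.02  ]
top puller_tip 0.78 [0.5004 0.2069 0.0035]
top puller_tip 0.6 [ 0.5735 -0.1815  0.0035]
top puller 0.7 [ 0.4665 -0.1825  0.    ]
top puller 0.58 [0.5904 0.2896 0.    ]
top flask_tray 0.83 [0.7592 0.127  0.    ]
```

View pics/sceneF.png

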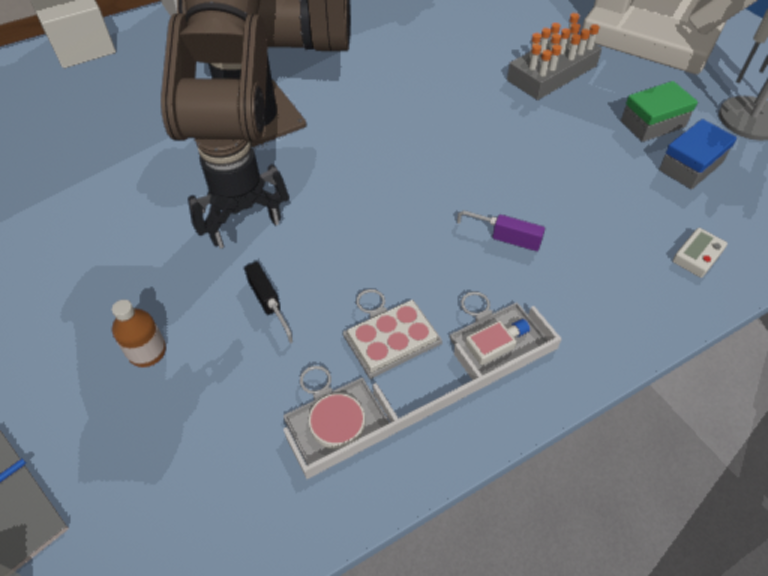

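View pics/topF.png

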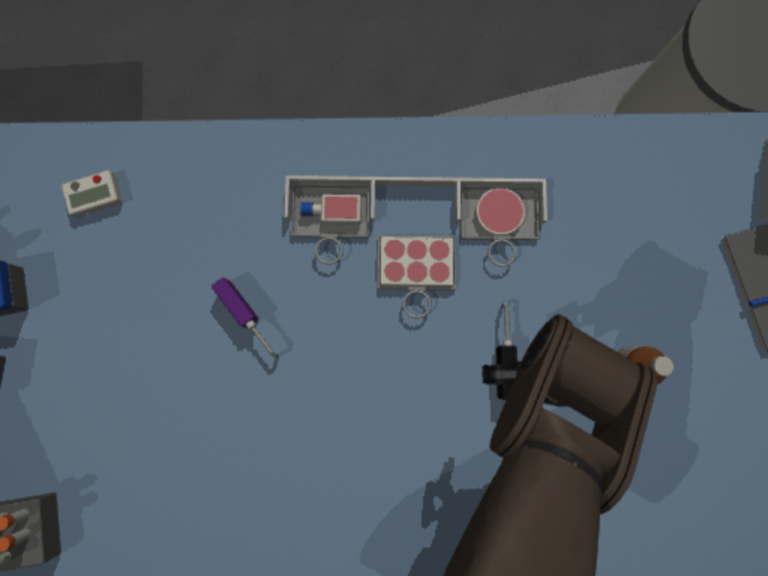

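The puller stands upright at scene (175,192), clear of the tray. The tray is out and square at scene (262,224), and the other two trays are still in their bays. Handing in.

```bash
python3 -c "
from plant import ticket
print(ticket.sign_off())"
```

```text
the job is handed in; nothing more can be done
None
```

I gripped the black-handled puller, hooked the six-well tray's ring, dragged the tray straight out of the middle bay and lifted the hook clear. I then stood the puller on the bench to the right and handed the job in at about 20 s. No verdict was reported.

- **Tray:** the last pictures put its origin 98 to 109 mm in front of the rack's, depending on the camera, so past the required 85 mm. It looks flat and square to the rack.
- **Puller:** it is released and upright, with its tip about 0.15 m from the ring.
- **Other trays:** the dish and flask trays look unmoved in their bays.

**What failed or disagreed:**
- **First grasp missed:** the fingers closed just above the handle. By the cameras, they end about 33 mm short of the reported TCP. I went 33 mm deeper and the second grasp held.
- **Network scatter:** the networks' points differed by up to 15 mm between cameras for the tray and ring, so I checked them against known sizes and image overlays.

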